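Set the coffee grinder's adjuster and lock it again

ROBOT

A 6-joint arm with a two-finger parallel gripper is mounted at the origin on the work surface. World frame = base frame: x ahead of the robot, y to its left, z up, the work surface at z = 0. Lengths are in m, angles in rad, forces in N, time in s.
With the tool pointing down it reaches from about 0.35 to 0.775 m from the base axis. Payload 5.5 kg.
Tool frame: the origin (TCP) lies at the very end of the fingers, on their centre line; the grasp point (between the pads) lies 19 mm behind it (grasp_offset is the distance from the TCP to the grasp point, in m); z points along the fingers, y is the direction in which the jaws open and shut (so a half turn about z gives the same grasp; the last joint's range is limited). The gripper opens to 85 mm and grips with 20 to 120 N. Pads are 22 mm wide; open, the fingers measure 114 mm over their backs; the gripper's body (76 mm by 85 mm) begins 54 mm behind the grasp point. The pads swing forward as they close: fully open they stand 13 mm farther back than shut.
Start: joints at [1.184, 0.313, 0.046, 1.304, 0, 1.431], TCP at [0.14, 0.558, 0.208] pointing down, gripper open.
Joint ranges: [-2.76, 2.76], [-0.86, 1.69], [-1.03, 1.26], [-2.2, 2.34], [-1.47, 1.5], [-3.14, 3.14]. Speed limits (rad/s): [2.57, 2.57, 3.14, 3.14, 3.14, 3.14].

INTERFACE

Orientations are given as a unit quaternion [w, x, y, z].
In Python, from bench import get_obs, camera, calibration, close_job, grasp_offset gives the robot as it stands.
- The arm moves only by the tool servo_tool, never from a script. Its argument "targets" is a list of rows, each an object of numbers: "dx", "dy", "dz": the shift along the tool's x, y, z in mm; "turn": the turn about the tool's z in degrees. A call has 1 to 8 rows; each row is the pose to reach, as a shift and turn from the pose measured when the call began, along the tool's axes at that moment; what a row does not reach only later rows make up. A row lasts 1/10 s, in which the tool goes at most 50 mm and 8.59 degrees, less where a joint would pass 70% of its speed; a pose out of reach is approached as far as the arm can. A call with a gripper value outside its range is refused whole. "fingers" is the gripper command: -1 is fully open, 1 is shut, values between are in proportion, set as the call begins (left out, the last holds). The fingers move at their own pace and stop on an object; "newtons" is the grip in N (left out, the last holds). Time passes only in rows, so rows that repeat a pose let the fingers close. It gives the time, the measured TCP pose, the force and the opening at its end, in the units of the state.
- get_obs(): the state, without advancing time (a new reading comes with each control period).
- camera(name): name is "scene" or "side" or "wrist"; returns the picture (480x640x3 uint8, red, green, blue); there is no depth.
- calibration(name): a dict with "vertical_fov" (degrees; the focal length in pixels is half the picture's height over the tangent of half this angle, whatever the lens; pixels are square), "cx", "cy" (the principal point, pixels), "cam_to_world" (4x4, takes a point from camera to world coordinates). Camera axes: x right, y down, z forward; pixel columns grow to the right and rows downward; lengths in m; the calibration is good to about 2 mm. The wrist camera is an equidistant fisheye: a pixel r from the principal point sees the ray r / f radians off the axis. A picture is of the moment at which its call begins: read the wrist's pose just before it. calibration takes no time and is no camera call; for the wrist camera it gives the pose at the moment of the call.
- close_job(): hands the job in, once; it reports no verdict.
The state is a dict: "time_s": time; "joint_positions": joint angles; "qvel": joint speeds; "effort": joint torques, N m; "eef_pos": TCP position; "eef_rot": TCP orientation; "wrist_force": force on the tool from outside, world axes, zero at the start; "wrist_torque": the same for the moment, N m; "opening": opening from 0.0 (shut) to 1.0 (fully open).
Only numpy, scipy, OpenCV 4.12 (cv2) and the standard library are available. Lean on these libraries where they do the work, as an engineer would, in place of code of your own. Each camera call takes 0.05 s, during which the arm holds its last target.

TASK

Set the coffee grinder to the grind marked by the tall pin on its dial: loosen the jam nut by its lever until the adjuster screw is free, turn the adjuster's cross-bar until its pointer points straight at the tall pin, then swing the lever back to tighten the nut fully home, with the pointer still on the pin. Never force the adjuster while the nut is tight, leave everything else on the counter standing where it is and let go at the end.

Things in the scene. Friction and masses are not known exactly. Their poses are not given: they have to be found in the camera images.
- grinder: Coffee grinder fixed to the counter: a steel and black upright drum. Its flat black-faced dial plate (160 mm across, light tick marks on its rim) is its top, 140 mm above the counter. Origin: under the centre of the drum, on the counter; z up. The dial plate's centre, 140 mm above the origin, is the upright common axis of the adjuster screw and the jam nut. Its own +x is the side on which the two pins stand; the nut's lever reaches out over its -x side.
- jam_nut (a joint): Jam nut angle, rad. 0 = tight, fully home (hard stop); grows as the nut is loosened, counter-clockwise seen from above, up to a stop at 1.2. It stays where it is left; turning it takes about 0.4 N m (4 N at the post). Above 0.35 the adjuster screw counts as free; below 0.25 the screw must not be turned. The nut is a 44 mm steel hexagon on the dial plate, with a lever.
- lever_post (a point): The upright round steel post at the end of the jam nut's lever: 16 mm across, its centre 100 mm from the upright axis. This point is on the post's axis, 195 mm above the counter; the post's top is 215 mm above the counter and its foot is the lever, a level 12 mm bar whose upper side is 160 mm above the counter. The point's own x axis points from the upright axis outwards along the lever. When tight the lever points 2.54 rad counter-clockwise from the grinder's +x.
- adjuster (a joint): Angle of the adjuster screw about the upright axis, rad, counter-clockwise from above positive; 0 = pointer along the grinder's own +x. Stops at -2.2 and 2.2. It takes about 0.2 N m to turn and stays where it is left. Turning it while the nut is tight would strip its thread: not allowed. It does not rise or sink noticeably.
- bar_centre (a point): The centre of the adjuster screw's steel cross-bar, on the upright axis, 197 mm above the counter. The bar is 64 mm long, 14 mm thick and 30 mm tall (182 to 212 mm above the counter). The point's x axis lies along the bar and points the way the pointer does. The pointer is a thin flat steel needle under the bar (162 to 168 mm above the counter) that sticks out beyond one end of the bar, its tip 50 mm from the axis.
- tall_pin_top (a point): Centre of the top of the TALL marker pin: an upright steel pin 8 mm across standing 22 mm out of the dial plate (top 162 mm above the counter), 53 to 73 mm from the upright axis. It marks the setting wanted. It is fixed.
- short_pin_top (a point): Centre of the top of the SHORT marker pin: 8 mm across, standing only 9 mm out of the dial plate, on the other side of the grinder's +x from the tall one. It marks another setting. It is fixed.
- oil_bottle: Bystander: green glass oil bottle, 66 mm across, 260 mm tall. Origin at the centre of its underside. Not to be moved.
- jar: Bystander: glass storage jar with a wooden cap, 80 mm across, 170 mm tall. Origin at the centre of its underside. Not to be moved.
- mug: Bystander: white mug, 80 mm across, 95 mm tall, with a handle. Origin at the centre of its underside. Not to be moved.
- hopper: Bystander: the grinder's clear plastic bean hopper, taken off: an open funnel 130 mm across the mouth, 130 mm tall. Origin at the centre of its underside. Not to be moved.
- pepper_mill: Bystander: dark turned-wood pepper mill, 56 mm across, 180 mm tall. Origin at the centre of its underside. Not to be moved.
- tin: Bystander: food tin with a paper label, 74 mm across, 110 mm tall. Origin at the centre of its underside. Not to be moved.
There are look-alikes about, which are no part of the job. Leave any red or turquoise look-alike of the grinder alone.

How it is judged:
On the way, in this order (a step that is already met when the one before it is completed fails the run):
1. the jam nut is loosened (turned more than 0.35 rad from tight) (value of joint jam_nut above 0.35 rad), for 0.1 s.
2. with the nut still loose, the pointer is turned onto the tall pin (y of tall_pin_top in the frame of bar_centre between -0.006 and 0.006 m and x of tall_pin_top in the frame of bar_centre above 0.03 m and value of joint jam_nut above 0.3 rad), for 0.2 s.
3. the nut is tightened fully home with the pointer still on the tall pin (y of tall_pin_top in the frame of bar_centre between -0.006 and 0.006 m and x of tall_pin_top in the frame of bar_centre above 0.03 m and value of joint jam_nut below 0.1 rad), for 0.2 s.
At the end, for the whole second after the job is handed in: The jam nut is fully home (within 0.1 rad of tight), the adjuster's pointer points at the tall pin (its line passes within 6 mm of the pin's centre), both are at rest and released, and no bystander has been pushed or tipped (all of step 3 and velocity of joint jam_nut between -0.05 and 0.05 rad/s and velocity of joint adjuster between -0.05 and 0.05 rad/s); the robot touches nothing.
It fails at once if the adjuster is turned (faster than 0.2 rad/s) while the nut is tight (below 0.25 rad) (value of joint jam_nut below 0.25 rad and (velocity of joint adjuster above 0.2 rad/s or velocity of joint adjuster below -0.2 rad/s)).
It fails at once if a bystander is pushed more than 25 mm (distance of any of oil_bottle, jar, mug, hopper, pepper_mill, tin from where it was at the start of the episode above 0.025 m).
It fails at once if a bystander is tipped (angle between any of oil_bottle, jar, mug, hopper, pepper_mill, tin's own z axis and vertical above 0.4 rad).
It also fails if it takes over 62 s, if anything falls off the work surface, if the arm or the gripper's body presses on something with over 40 N, if the wrist force passes 120 N, or if a joint passes its speed limit or range.

## Working session

There is one attempt and no reset: what is moved stays moved. The work goes in short steps, Python scripts to look and compute and a tool call to move; the robot and the scene stay as the last step left them, time stands still between calls to the robot, and variables do not carry over. Pictures are saved under pics/ and viewed, and the job is handed in when it is done.

Besides the shell and the picture viewer there is one more tool, called after "Emit:" by a JSON object that holds its "method" and its "body". servo_tool: Moves the arm, as the interface text tells. Its arguments: {"type":"object","properties":{"targets":{"type":"array","items":{"type":"object","properties":{"dx":{"type":"number"},"dy":{"type":"number"},"dz":{"type":"number"},"turn":{"type":"number"}}}},"fingers":{"type":"number"},"newtons":{"type":"number"}},"required":["targets"]}

```bash
ls; mkdir -p pics; python3 - <<'E'
from bench import *
import cv2
o=get_obs();print({k:o[k] for k in ('time_s','eef_pos','eef_rot','opening')})
for n in ('scene','side','wrist'):
    c=calibration(n);print(n,c['vertical_fov'],c['cx'],c['cy'],c['cam_to_world'])
    cv2.imwrite(f'pics/{n}0.png',camera(n)[:,:,::-1])
E
```

```text
pics
{'time_s': 0.0, 'eef_pos': array([0.1402684 , 0.55704388, 0.2073018 ]), 'eef_rot': array([-2.36891898e-04,  1.23085408e-01,  9.92395641e-01, -9.04226584e-04]), 'opening': 0.998999395930691}
scene 42.20355139846455 314.4098116115497 242.64365472844116 [[ 0.67920765 -0.69472644  0.23671111  0.1875868 ]
 [-0.73389526 -0.64666695  0.20789327 -0.32675647]
 [ 0.0086443  -0.31492385 -0.94907757  1.4188886 ]
 [ 0.          0.          0.          1.        ]]
side 44.45922597706137 309.21384377024407 240.83017235039478 [[ 0.61839626  0.74345257 -0.25468479  0.88792544]
 [ 0.78583635 -0.58783462  0.19212416 -0.31737356]
 [-0.00687733 -0.31894942 -0.94774678  1.53546771]
 [ 0.          0.          0.          1.        ]]
wrist 65.70646984690485 319.7658399819254 238.9363820600228 [[ 0.24363231  0.93649794  0.25221994  0.07576031]
 [ 0.96986561 -0.23471288 -0.06534957  0.57423112]
 [-0.00200047  0.26054071 -0.96546079  0.37280264]
 [ 0.          0.          0.          1.        ]]
```

View pics/scene0.png

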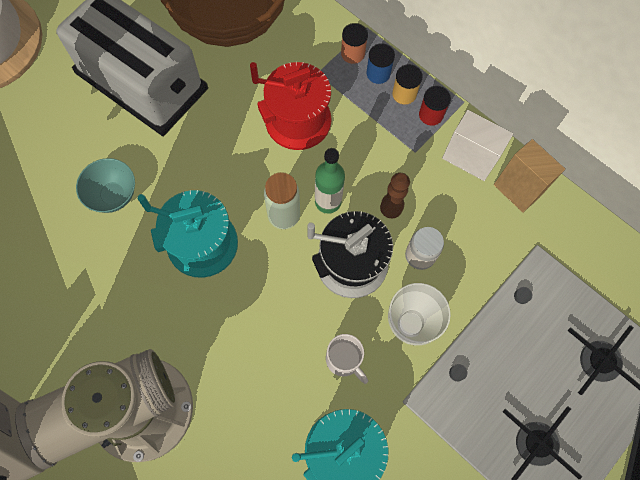

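View pics/side0.png

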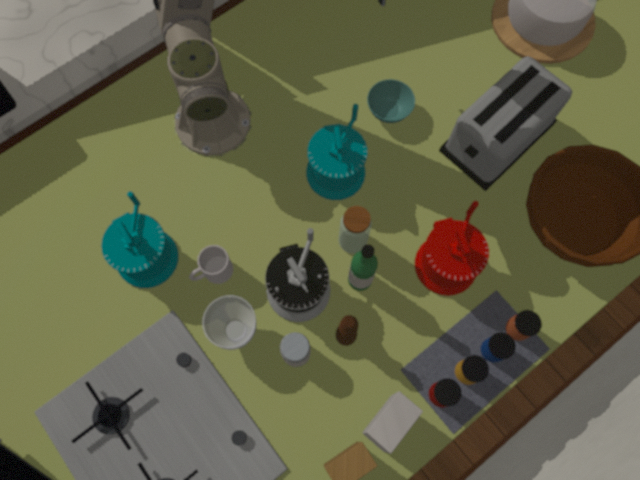

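View pics/wrist0.png

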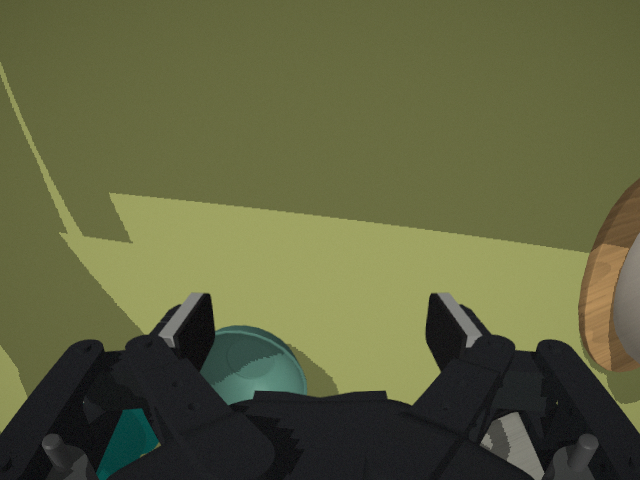

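Candidates for the grinder in the scene view: black/steel (356,245), red (296,100), turquoise (195,230), turquoise (345,450). By the description I choose the black one, which is at (298,277) in the side view. I'll check it with close crops.

```bash
python3 - <<'E'
import cv2,numpy as np
a=cv2.imread('pics/scene0.png')[195:305,290:420]; b=cv2.imread('pics/side0.png')[220:330,240:370]
r=lambda i:cv2.resize(i,None,fx=6,fy=5.4,interpolation=cv2.INTER_CUBIC)
a=cv2.resize(a,None,fx=5,fy=5,interpolation=cv2.INTER_CUBIC);b=cv2.resize(b,None,fx=5,fy=5,interpolation=cv2.INTER_CUBIC)
cv2.imwrite('pics/c_scene.png',a);cv2.imwrite('pics/c_side.png',cv2.convertScaleAbs(b,alpha=1.5))
E
```

```text
(no output)
```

View pics/c_scene.png

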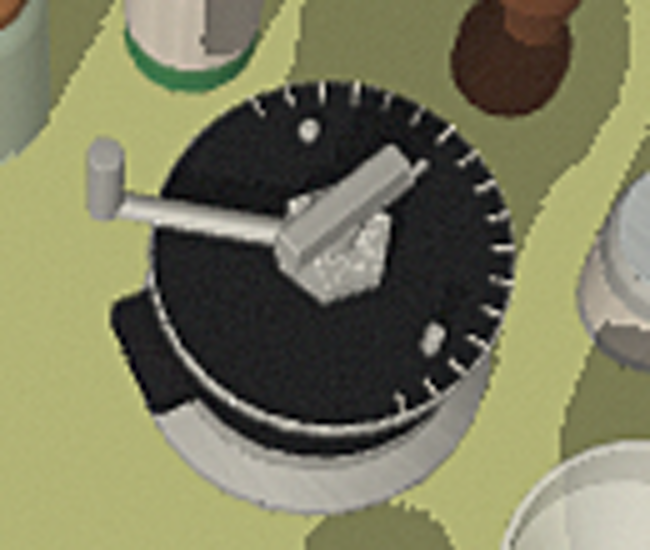

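View pics/c_side.png

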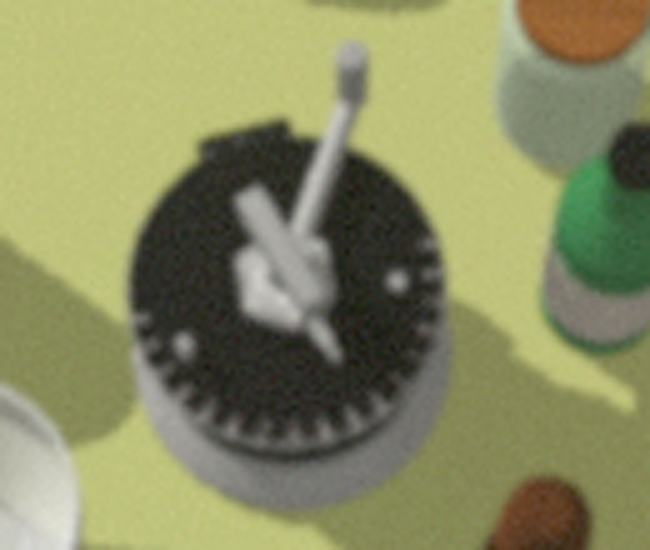

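The crops show the black dial with the post top at scene (311,225), and the bar and pointer aimed between two pins: A at scene (352,221) / side (319,276), and B at scene (377,263) / side (277,289). B looks elongated, so it is probably the tall one. I'll triangulate to settle it.

```bash
cat > h.py <<'E'
import numpy as np,cv2
from bench import *
def ray(n,uv,cal=None):
    c=cal or calibration(n);f=240/np.tan(np.radians(c['vertical_fov'])/2)
    x=(uv[0]-c['cx'])/f;y=(uv[1]-c['cy'])/f
    if n=='wrist':
        r=np.hypot(x,y);d=np.array([x/r*np.sin(r),y/r*np.sin(r),np.cos(r)]) if r>0 else np.array([0,0,1.])
    else: d=np.array([x,y,1.])
    M=np.array(c['cam_to_world']);d=M[:3,:3]@d
    return M[:3,3],d/np.linalg.norm(d)
def onz(n,uv,z,cal=None):
    o,d=ray(n,uv,cal);return o+d*(z-o[2])/d[2]
def tri(o1,d1,o2,d2):
    A=np.stack([d1,-d2],1);t=np.linalg.lstsq(A,o2-o1,rcond=None)[0]
    p,q=o1+t[0]*d1,o2+t[1]*d2;return (p+q)/2,np.linalg.norm(p-q)
def proj(n,p,cal=None):
    c=cal or calibration(n);f=240/np.tan(np.radians(c['vertical_fov'])/2)
    M=np.array(c['cam_to_world']);v=M[:3,:3].T@(np.array(p)-M[:3,3])
    if n=='wrist':
        t=np.arctan2(np.hypot(v[0],v[1]),v[2]);h=np.hypot(v[0],v[1]);return c['cx']+f*t*v[0]/h,c['cy']+f*t*v[1]/h
    return c['cx']+f*v[0]/v[2],c['cy']+f*v[1]/v[2]
E
python3 - <<'E'
from h import *
S=lambda u,v:(290+u/5-.4,195+v/5-.4)
D=lambda u,v:(240+u/5-.4,220+v/5-.4)
P={'pinA':((309,128),(397,278)),'pinB':((438,327),(183,340)),'post':((106,148),(352,52)),'barfree':((395,158),(300,290)),'barback':((290,240),(250,195)),'tip':((424,163),(337,358))}
for k,(a,b) in P.items():
    print(k,tri(*ray('scene',S(*a)),*ray('side',D(*b))))
for k,z in(('pinA',.149),('pinA',.162),('pinB',.149),('pinB',.162),('post',.215),('tip',.165)):
    print(k,z,onz('scene',S(*P[k][0]),z),onz('side',D(*P[k][1]),z))
# dial ellipse: extreme points -> centre
for n,F,e in(('scene',S,[(333,80),(333,435),(150,250),(515,250)]),('side',D,[(290,455),(130,290),(445,290)])):
    for p in e: print(n,onz(n,F(*p),.14))
for n,uv in {'oil':(330,160),'jar':(281,187),'hopper':(420,315),'tin':(426,247),'mug':(346,350),'mill':(397,190)}.items():
    print(n,onz('scene',uv,.13))
E
```

```text
pinA (array([ 0.59871178, -0.0714867 ,  0.14380471]), np.float64(0.00012272681919264992))
pinB (array([ 0.56294994, -0.17470863,  0.16242278]), np.float64(0.0001501475039199854))
post (array([ 0.51244648, -0.03063648,  0.21392642]), np.float64(0.0009407645423461336))
barfree (array([ 0.59001332, -0.12176301,  0.21514567]), np.float64(0.002439736682195968))
barback (array([ 0.53668322, -0.11130805,  0.20590834]), np.float64(0.0007159253418546162))
tip (array([ 0.61530199, -0.12167576,  0.15986143]), np.float64(6.349160425649333e-05))
pinA 0.149 [ 0.59703572 -0.07258905  0.149     ] [ 0.59978649 -0.07234261  0.149     ]
pinA 0.162 [ 0.59284414 -0.07519099  0.162     ] [ 0.60248818 -0.07464011  0.162     ]
pinB 0.149 [ 0.56695981 -0.1731607   0.149     ] [ 0.55976863 -0.17323777  0.149     ]
pinB 0.162 [ 0.56307613 -0.17473308  0.162     ] [ 0.56284554 -0.17458924  0.162     ]
post 0.215 [ 0.51216122 -0.03041701  0.215     ] [ 0.51280601 -0.03134961  0.215     ]
tip 0.165 [ 0.61355592 -0.12254478  0.165     ] [ 0.61631825 -0.12237486  0.165     ]
scene [ 0.62401949 -0.06351153  0.14      ]
scene [ 0.50305326 -0.17079977  0.14      ]
scene [ 0.51093698 -0.05787325  0.14      ]
scene [ 0.61872318 -0.17367699  0.14      ]
side [ 0.635051   -0.16622865  0.14      ]
side [ 0.52137035 -0.17749203  0.14      ]
side [ 0.61729539 -0.05605553  0.14      ]
oil [0.67934222 0.06463491 0.13      ]
jar [0.55462974 0.10015206 0.13      ]
hopper [ 0.54272823 -0.31620781  0.13      ]
tin [ 0.66761527 -0.2294774   0.13      ]
mug [ 0.38199486 -0.25095697  0.13      ]
mill [ 0.72721586 -0.0956769   0.13      ]
```

Pin B triangulates to z = 0.162, so it is the tall pin, at about (0.563,-0.175). Pin A comes out at about 0.144, so it is the short one. The axis is at about (0.564,-0.116), the post is at world angle 2.12 and the pointer at -0.12. Next I rise and swing towards the post.

Emit:
{"method": "servo_tool", "body": {"targets": [{"dz":-50},{"dz":-110},{"dx":-30,"dy":-30,"dz":-120,"turn":5},{"dx":-63,"dy":-60,"dz":-120,"turn":10},{"dx":-95,"dy":-90,"dz":-120,"turn":15},{"dx":-126,"dy":-120,"dz":-120,"turn":20},{"dx":-158,"dy":-150,"dz":-120,"turn":25},{"dx":-190,"dy":-180,"dz":-120,"turn":30}], "fingers": -1}}

```text
$.targets[0]: bad value
```

```bash
cat >> h.py <<'E'
from scipy.spatial.transform import Rotation as R
def Rt(o=None):
    o=o or get_obs();q=o['eef_rot'];return np.array(o['eef_pos']),R.from_quat([q[1],q[2],q[3],q[0]]).as_matrix()
def to(target,heading=None):
    p,M=Rt();d=M.T@(np.array(target)-p)*1000
    h=np.arctan2(M[1,0],M[0,0]);print('pos',p.round(4),'head',round(h,3),'tilt',M[:,2].round(3),'d(mm)',d.round(1))
    if heading is not None: print('turn deg',np.degrees((h-heading+np.pi)%(2*np.pi)-np.pi).round(1))
E
python3 -c "
from h import *
o=get_obs();print(o['time_s'],o['joint_positions'])
to([.5125,-.031,.31],2.12)"
```

```text
0.15 [1.18442920e+00 3.13856477e-01 4.52453044e-02 1.30364510e+00
 5.05490139e-07 1.43121656e+00]
pos [0.1403 0.5572 0.2075] head 2.895 tilt [-0.001 -0.001 -1.   ] d(mm) [-504.6 -479.6 -101.9]
turn deg 44.4
```

Every row needs all of its fields.

Emit:
{"method": "servo_tool", "body": {"targets": [{"dx":0,"dy":0,"dz":-50,"turn":0},{"dx":0,"dy":0,"dz":-100,"turn":0},{"dx":-30,"dy":-30,"dz":-120,"turn":5},{"dx":-63,"dy":-60,"dz":-120,"turn":10},{"dx":-95,"dy":-90,"dz":-120,"turn":15},{"dx":-126,"dy":-120,"dz":-120,"turn":20},{"dx":-158,"dy":-150,"dz":-120,"turn":25},{"dx":-190,"dy":-180,"dz":-120,"turn":30}], "fingers": -1}}

```text
time_s: 0.95
eef_pos: [0.2811, 0.3348, 0.3276]
eef_rot: [0.0, 0.377, 0.926, -0.001]
wrist_force: [0.5, -0.0, -1.0]
opening: 1.001
```

```bash
python3 -c "
from h import *
o=get_obs();print(o['time_s'],o['joint_positions'])
to([.5125,-.031,.31],2.12)"
```

```text
0.95 [ 6.88932533e-01  3.67484531e-02 -1.15530122e-03  1.53412896e+00
 -7.72228584e-04  1.46237781e+00]
pos [0.2811 0.3348 0.3276] head 2.368 tilt [-0.    -0.001 -1.   ] d(mm) [-421.1 -100.    18. ]
turn deg 14.2
```

Emit:
{"method": "servo_tool", "body": {"targets": [{"dx":-40,"dy":-10,"dz":0,"turn":2},{"dx":-85,"dy":-20,"dz":0,"turn":4},{"dx":-130,"dy":-30,"dz":0,"turn":6},{"dx":-175,"dy":-40,"dz":0,"turn":8},{"dx":-220,"dy":-52,"dz":0,"turn":10},{"dx":-265,"dy":-63,"dz":0,"turn":12},{"dx":-310,"dy":-74,"dz":5,"turn":14},{"dx":-350,"dy":-83,"dz":10,"turn":14}], "fingers": -1}}

```text
time_s: 1.75
eef_pos: [0.4743, 0.0287, 0.3177]
eef_rot: [0.0, 0.488, 0.873, -0.001]
wrist_force: [0.3, 0.8, 0.5]
opening: 0.999
```

```bash
python3 -c "
from h import *
o=get_obs();print(o['time_s'],o['joint_positions'])
to([.5125,-.031,.31],2.12)
cv2.imwrite('pics/w1.png',camera('wrist')[:,:,::-1])
"
```

```text
1.75 [-1.07778034e-01  1.09239697e-01  5.39649143e-02  1.51555448e+00
 -1.41804780e-03  9.11893201e-01]
pos [0.4743 0.0287 0.3177] head 2.122 tilt [-0.    -0.001 -1.   ] d(mm) [-70.8   1.3   7.8]
turn deg 0.1
```

View pics/w1.png

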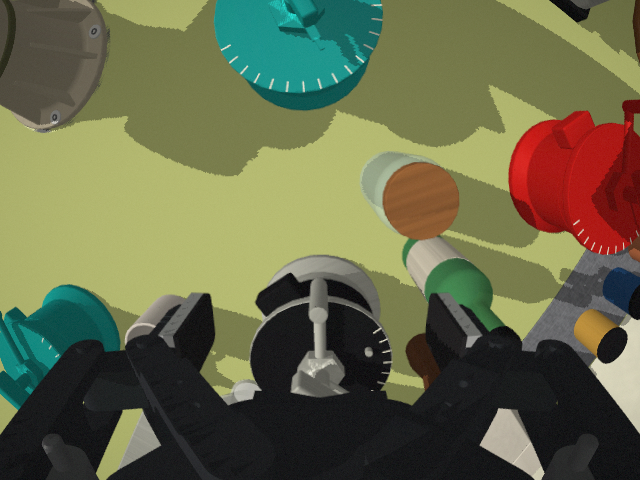

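The wrist view shows the post top at (318,285) with the lever running straight down to the hub, the short pin at (369,352), the jar cap at (421,200) and the bottle cap near (497,343). I'll refine the post position and check the clearance of the bottle and jar.

```bash
python3 -c "
from h import *
print('post',onz('wrist',(318,285),.215))
print('cap',onz('wrist',(498,345),.26),'scene cap',onz('scene',(331,155),.26))
print('jar',onz('wrist',(421,201),.17),onz('scene',(281,187),.17))
print('mug',onz('scene',(346,352),.095))
p=np.array([.564,-.116]);
for b in [(.5125,-.031)]: print(np.arctan2(b[1]-p[1],b[0]-p[0]))
to([.5125,-.031,.24],2.12)
"
```

```text
post [ 0.49778157 -0.01266593  0.215     ]
cap [0.63133273 0.02958416 0.26      ] scene cap [0.63954309 0.03129831 0.26      ]
jar [0.54308592 0.08387743 0.17      ] [0.54323875 0.08690317 0.17      ]
mug [ 0.38412669 -0.25171929  0.095     ]
2.115529864150699
pos [0.4773 0.0244 0.3159] head 2.119 tilt [-0.    -0.004 -1.   ] d(mm) [-65.4   1.3  76.1]
turn deg -0.1
```

```bash
python3 -c "
from h import *
for z in (.215,.165): print(proj('wrist',(.5125,-.031,z)))
c=calibration('wrist');im=camera('wrist')[:,:,::-1];cv2.imwrite('pics/w2.png',cv2.resize(im[230:420,230:420],None,fx=3,fy=3,interpolation=cv2.INTER_CUBIC))
"
```

```text
(np.float64(321.8160100042099), np.float64(311.9543070230262))
(np.float64(321.71357123801187), np.float64(287.6685185222575))
```

View pics/w2.png

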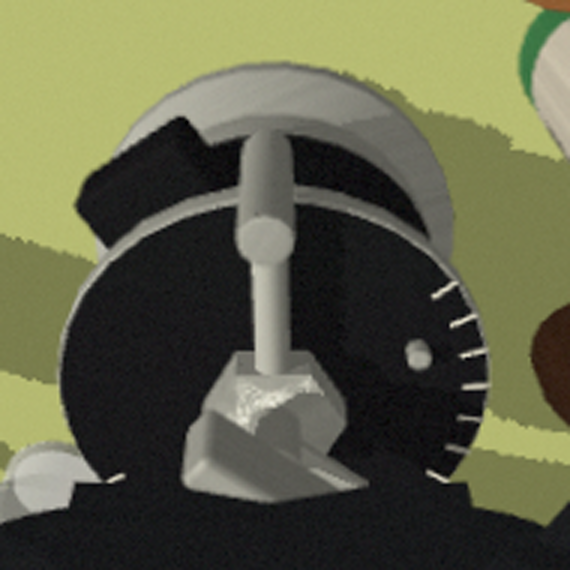

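The post top is at wrist (318,310), against a prediction of (322,312), so the two agree within about 2 mm. The oil bottle cap at (0.64,0.03) stays well clear. Going to the post now.

```bash
python3 -c "
from h import *
print(onz('wrist',(318.4,309.7),.215)); to([.512,-.031,.24],2.12); to([.512,-.031,.178],2.12)
"
```

```text
[ 0.5069812 -0.0279232  0.215    ]
pos [0.4754 0.027  0.3161] head 2.118 tilt [-0.002 -0.002 -1.   ] d(mm) [-68.5   1.3  76.1]
turn deg -0.1
pos [0.4754 0.027  0.3161] head 2.118 tilt [-0.002 -0.002 -1.   ] d(mm) [-68.5   1.5 138.1]
turn deg -0.1
```

Emit:
{"method": "servo_tool", "body": {"targets": [{"dx":-25,"dy":0,"dz":10,"turn":0},{"dx":-66,"dy":0,"dz":40,"turn":0},{"dx":-66,"dy":0,"dz":75,"turn":0},{"dx":-66,"dy":0,"dz":105,"turn":0},{"dx":-66,"dy":0,"dz":135,"turn":0},{"dx":-66,"dy":0,"dz":138,"turn":0},{"dx":-66,"dy":0,"dz":138,"turn":0}], "fingers": -1}}

```text
time_s: 2.55
eef_pos: [0.5087, -0.029, 0.178]
eef_rot: [-0.001, 0.489, 0.872, -0.002]
wrist_force: [-0.4, 1.3, 0.7]
opening: 0.999
```

```bash
python3 -c "
from h import *
print(get_obs()['wrist_force']);to([.512,-.031,.178],2.12)
cv2.imwrite('pics/w3.png',camera('wrist')[:,:,::-1])
"
```

```text
[-0.40645706  1.29579722  0.72172166]
pos [ 0.5087 -0.029   0.178 ] head 2.119 tilt [-0.004 -0.002 -1.   ] d(mm) [-3.5  1.8 -0.1]
turn deg -0.1
```

View pics/w3.png

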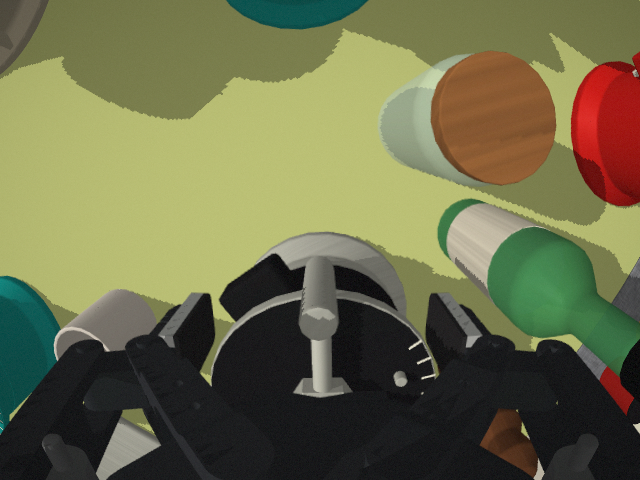

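The post, at (319,322), is centred between the pads. Closing on it.

Emit:
{"method": "servo_tool", "body": {"targets": [{"dx":0,"dy":0,"dz":0,"turn":0},{"dx":0,"dy":0,"dz":0,"turn":0},{"dx":0,"dy":0,"dz":0,"turn":0},{"dx":0,"dy":0,"dz":0,"turn":0},{"dx":0,"dy":0,"dz":0,"turn":0},{"dx":0,"dy":0,"dz":0,"turn":0},{"dx":0,"dy":0,"dz":0,"turn":0}], "fingers": 1, "newtons": 30}}

```text
time_s: 3.3
eef_pos: [0.5094, -0.0295, 0.1796]
eef_rot: [0.0, 0.49, 0.872, -0.002]
wrist_force: [-2.7, -0.6, 4.7]
opening: 0.164
```

```bash
python3 -c "
from h import *
o=get_obs();print(o['time_s'],o['wrist_force'],o['opening'])
c=np.array([.564,-.116]);p,M=Rt();r=p[:2]-c;a=np.arctan2(r[1],r[0]);L=.0995;print(np.hypot(*r),a,p)
h=np.arctan2(M[1,0],M[0,0])
for d in np.linspace(.1,.8,8):
    t=np.append(c+L*np.array([np.cos(2.12+d),np.sin(2.12+d)]),p[2]);print(round(d,2),(M.T@(t-p)*1000).round(1),np.degrees(h-2.12-d).round(1))
"
```

```text
3.3 [-2.73530591 -0.56174661  4.7423569 ] 0.16407749174999342
0.1022615039156015 2.1336092871652905 [ 0.5094366  -0.02951156  0.17962524]
0.1 [-3.3 -8.5  0. ] -5.8
0.2 [ -4.8 -18.4   0.1] -11.6
0.3 [ -7.2 -28.    0.1] -17.3
0.4 [-10.7 -37.3   0.1] -23.0
0.5 [-15.  -46.3   0.2] -28.7
0.6 [-20.2 -54.8   0.2] -34.5
0.7 [-26.3 -62.7   0.2] -40.2
0.8 [-33.  -69.9   0.3] -45.9
```

Emit:
{"method": "servo_tool", "body": {"targets": [{"dx":-1,"dy":-9,"dz":0,"turn":-6},{"dx":-3,"dy":-18,"dz":0,"turn":-12},{"dx":-5,"dy":-28,"dz":0,"turn":-17},{"dx":-8,"dy":-37,"dz":0,"turn":-23},{"dx":-13,"dy":-46,"dz":0,"turn":-29},{"dx":-18,"dy":-55,"dz":0,"turn":-34},{"dx":-24,"dy":-63,"dz":0,"turn":-40},{"dx":-24,"dy":-63,"dz":0,"turn":-40}]}}

```text
time_s: 4.1
eef_pos: [0.467, -0.0832, 0.1797]
eef_rot: [-0.001, 0.162, 0.987, -0.002]
wrist_force: [-5.4, -1.2, 3.6]
opening: 0.168
```

```bash
python3 -c "
from h import *
o=get_obs();print(o['time_s'],o['wrist_force'],o['opening'])
c=np.array([.564,-.116]);p,M=Rt();r=p[:2]-c;a=np.arctan2(r[1],r[0]);print(np.hypot(*r),a,p)
im=camera('scene')[:,:,::-1];cv2.imwrite('pics/s1.png',cv2.resize(im[170:330,250:450],None,fx=3.5,fy=3.5,interpolation=cv2.INTER_CUBIC))
"
```

```text
4.1 [-5.41057211 -1.17319016  3.59145726] 0.1684240598712706
0.10243920307384234 2.815373428371706 [ 0.46696337 -0.08317193  0.17969275]
```

View pics/s1.png

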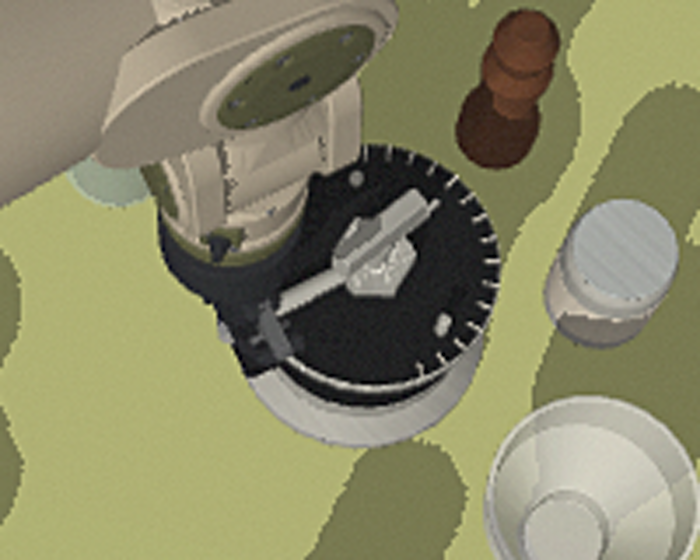

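Nut at about 0.70 rad, with the bar unmoved (pointer tip at crop (436,204)). Releasing and rising.

Emit:
{"method": "servo_tool", "body": {"targets": [{"dx":0,"dy":0,"dz":0,"turn":0},{"dx":0,"dy":0,"dz":0,"turn":0},{"dx":0,"dy":0,"dz":0,"turn":0},{"dx":0,"dy":0,"dz":0,"turn":0},{"dx":0,"dy":0,"dz":-30,"turn":0},{"dx":0,"dy":0,"dz":-70,"turn":0},{"dx":0,"dy":0,"dz":-110,"turn":0},{"dx":0,"dy":0,"dz":-110,"turn":0}], "fingers": -1}}

```text
time_s: 4.95
eef_pos: [0.4701, -0.0835, 0.2951]
eef_rot: [0.003, 0.164, 0.987, -0.003]
wrist_force: [0.9, 0.1, -0.1]
opening: 0.997
```

```bash
python3 -c "
from h import *
o=get_obs();print(o['time_s'],o['wrist_force'],o['opening'])
to([.564,-.116,.29],3.02)
"
```

```text
4.95 [ 0.9203413   0.10423756 -0.06572847] 0.9967345118078278
pos [ 0.4701 -0.0835  0.2951] head 2.813 tilt [ 0.005 -0.007 -1.   ] d(mm) [-99.4  -0.5   5.8]
turn deg -11.9
```

Emit:
{"method": "servo_tool", "body": {"targets": [{"dx":-20,"dy":0,"dz":0,"turn":-3},{"dx":-50,"dy":0,"dz":0,"turn":-7},{"dx":-80,"dy":0,"dz":0,"turn":-12},{"dx":-98,"dy":0,"dz":0,"turn":-12},{"dx":-98,"dy":0,"dz":0,"turn":-12},{"dx":-98,"dy":0,"dz":0,"turn":-12}]}}

```text
time_s: 5.55
eef_pos: [0.5625, -0.1149, 0.2948]
eef_rot: [0.002, 0.06, 0.998, -0.003]
wrist_force: [-0.3, 0.4, 0.2]
opening: 0.998
```

```bash
python3 -c "
from h import *
o=get_obs();print(o['time_s'],o['wrist_force'],o['opening'])
to([.564,-.116,.29],3.02);c=calibration('wrist');np.save('c4.npy',c['cam_to_world'])
for z in (.212,.165):print(proj('wrist',(.564,-.116,z)))
print(proj('wrist',(.563,-.1747,.162)))
cv2.imwrite('pics/w4.png',camera('wrist')[:,:,::-1])
"
```

```text
5.55 [-0.27184115  0.36076249  0.21130479] 0.9983041789290054
pos [ 0.5625 -0.1149  0.2948] head 3.022 tilt [ 0.004 -0.006 -1.   ] d(mm) [-1.6 -0.9  4.8]
turn deg 0.1
(np.float64(318.127754243521), np.float64(240.27672764926723))
(np.float64(318.69913272535916), np.float64(224.80197005133323))
(np.float64(249.01740701103859), np.float64(230.98468035385537))
```

View pics/w4.png

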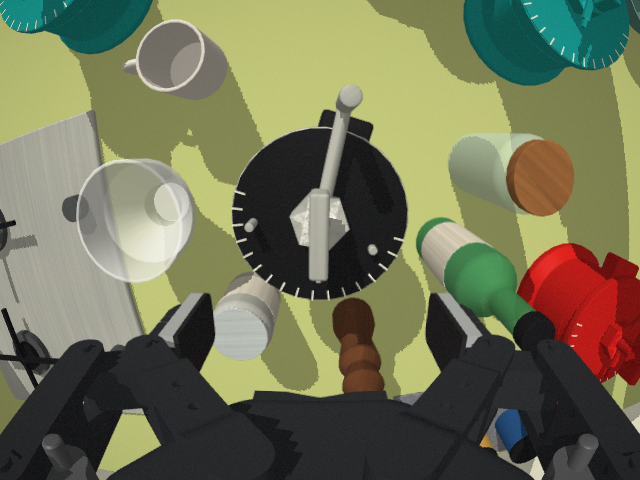

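The wrist view is clear. The bar centreline is at x≈318, spanning y 192–280 (pointer downwards), and parallel to the tool x axis. The tall pin top is at about (250,224), the short pin at (373,250), and the lever is swung loose. I'll measure the turn needed.

```bash
python3 -c "
import cv2
im=cv2.imread('pics/w4.png')[180:295,225:395];cv2.imwrite('pics/w4c.png',cv2.resize(im,None,fx=4.5,fy=4.5,interpolation=cv2.INTER_CUBIC))
"
```

```text
(no output)
```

View pics/w4c.png

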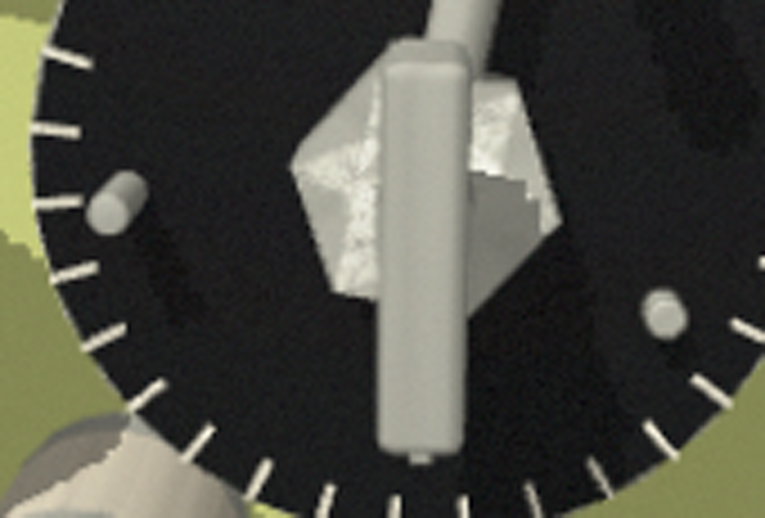

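```bash
python3 -c "
from h import *
c=calibration('wrist');c['cam_to_world']=np.load('c4.npy')
F=lambda u,v:(225+u/4.5-.4,180+v/4.5-.4)
a=onz('wrist',F(427,58),.212,c);b=onz('wrist',F(421,450),.212,c);m=(a+b)/2
t=onz('wrist',F(108,212),.162,c);s=onz('wrist',F(665,315),.149,c)
print(a,b,np.hypot(*(b-a)[:2]),m);ang=lambda v:np.arctan2(v[1],v[0])
print('pointer',ang(b-a),'pin',t,ang(t-m),np.hypot(*(t-m)[:2]),'short',s,ang(s-m))
to([m[0],m[1],.18],ang(a-b))
print('turn deg',np.degrees(ang(b-a)-ang(t-m)))
"
```

```text
[ 0.53100374 -0.11111419  0.212     ] [ 0.59303045 -0.11947748  0.212     ] 0.06258799480542361 [ 0.5620171  -0.11529583  0.212     ]
pointer -0.13402537445320925 pin [ 0.5593225  -0.17444521  0.162     ] -1.6163206734259745 0.05921072403029934 short [ 0.59538029 -0.07233242  0.149     ] 0.910519284534054
pos [ 0.5621 -0.1147  0.2953] head 3.022 tilt [ 0.004 -0.006 -1.   ] d(mm) [  0.6   0.  115.3]
turn deg 0.9
turn deg 84.92926462322201
```

Emit:
{"method": "servo_tool", "body": {"targets": [{"dx":1,"dy":0,"dz":30,"turn":1},{"dx":1,"dy":0,"dz":60,"turn":1},{"dx":1,"dy":0,"dz":90,"turn":1},{"dx":1,"dy":0,"dz":114,"turn":1},{"dx":1,"dy":0,"dz":114,"turn":1},{"dx":1,"dy":0,"dz":114,"turn":1}]}}

```text
time_s: 6.2
eef_pos: [0.561, -0.1149, 0.182]
eef_rot: [0.002, 0.068, 0.998, -0.003]
wrist_force: [0.0, -0.2, 0.3]
opening: 0.996
```

```bash
python3 -c "
from h import *
o=get_obs();print(o['time_s'],o['wrist_force'],o['opening'])
to([.562,-.1153,.18],3.008)
cv2.imwrite('pics/w5.png',camera('wrist')[:,:,::-1])
"
```

```text
6.2 [ 0.01076779 -0.2448007   0.32641261] 0.9960734198709768
pos [ 0.561  -0.1149  0.182 ] head 3.005 tilt [ 0.004 -0.006 -1.   ] d(mm) [-1.1 -0.2  2.1]
turn deg -0.2
```

View pics/w5.png

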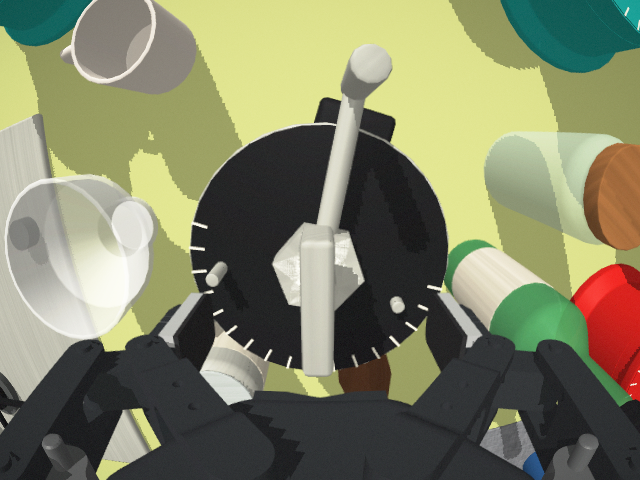

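The bar is centred between the pads (x≈317). Closing.

Emit:
{"method": "servo_tool", "body": {"targets": [{"dx":0,"dy":0,"dz":2,"turn":0},{"dx":0,"dy":0,"dz":2,"turn":0},{"dx":0,"dy":0,"dz":2,"turn":0},{"dx":0,"dy":0,"dz":2,"turn":0},{"dx":0,"dy":0,"dz":2,"turn":0},{"dx":0,"dy":0,"dz":2,"turn":0},{"dx":0,"dy":0,"dz":2,"turn":0}], "fingers": 1, "newtons": 40}}

```text
time_s: 6.95
eef_pos: [0.5619, -0.1162, 0.1814]
eef_rot: [0.003, 0.068, 0.998, -0.004]
wrist_force: [-1.5, -4.0, 2.8]
opening: 0.151
```

```bash
python3 -c "
from h import *
o=get_obs();print(o['time_s'],o['wrist_force'],o['opening'])
to([.562,-.1153,.18],1.53)
"
```

```text
6.95 [-1.54628591 -3.95795132  2.82010973] 0.1506464858987727
pos [ 0.5619 -0.1162  0.1814] head 3.005 tilt [ 0.006 -0.008 -1.   ] d(mm) [0.  0.9 1.4]
turn deg 84.5
```

Emit:
{"method": "servo_tool", "body": {"targets": [{"dx":0,"dy":0,"dz":0,"turn":5},{"dx":0,"dy":0,"dz":0,"turn":13},{"dx":0,"dy":0,"dz":0,"turn":21},{"dx":0,"dy":0,"dz":0,"turn":29},{"dx":0,"dy":0,"dz":0,"turn":37},{"dx":0,"dy":0,"dz":0,"turn":45},{"dx":0,"dy":0,"dz":0,"turn":50},{"dx":0,"dy":0,"dz":0,"turn":50}]}}

```text
time_s: 7.75
eef_pos: [0.563, -0.1145, 0.1814]
eef_rot: [0.005, 0.483, 0.875, -0.0]
wrist_force: [3.6, 4.3, 1.1]
opening: 0.147
```

```bash
python3 -c "
from h import *
o=get_obs();print(o['time_s'],o['wrist_force'],o['wrist_torque'],o['opening'])
to([.562,-.1153,.18],1.53)
cv2.imwrite('pics/w6.png',camera('wrist')[:,:,::-1])
"
```

```text
7.75 [3.62583377 4.28237514 1.12870226] [ 0.90856597 -0.63845727 -0.07313737] 0.1474781220391065
pos [ 0.563  -0.1145  0.1814] head 2.133 tilt [ 0.008 -0.005 -1.   ] d(mm) [-0.1 -1.2  1.4]
turn deg 34.5
```

View pics/w6.png

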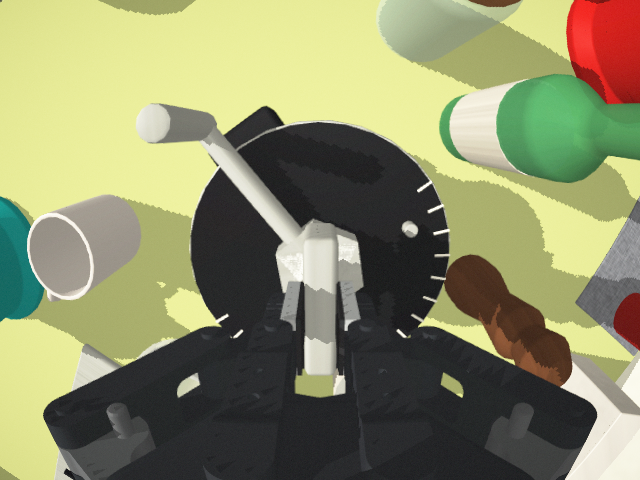

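The bar turns with the gripper (still vertical at x≈320) and the lever has not moved. Turning the remaining 34.5°.

Emit:
{"method": "servo_tool", "body": {"targets": [{"dx":0,"dy":0,"dz":0,"turn":6},{"dx":0,"dy":0,"dz":0,"turn":13},{"dx":0,"dy":0,"dz":0,"turn":20},{"dx":0,"dy":0,"dz":0,"turn":27},{"dx":0,"dy":0,"dz":0,"turn":32},{"dx":0,"dy":0,"dz":0,"turn":34.5},{"dx":0,"dy":0,"dz":0,"turn":34.5},{"dx":0,"dy":0,"dz":0,"turn":34.5}]}}

```text
time_s: 8.6
eef_pos: [0.5644, -0.114, 0.1814]
eef_rot: [0.005, 0.719, 0.695, 0.003]
wrist_force: [6.7, 1.6, -0.5]
opening: 0.144
```

```bash
python3 -c "
from h import *
o=get_obs();print(o['time_s'],o['joint_positions'],o['wrist_force'],o['wrist_torque'],o['opening'])
to([.562,-.1153,.18],1.53)
"
```

```text
8.6 [-3.38645109e-01  3.13103270e-01 -1.99343714e-02  1.22630163e+00
 -1.38326968e-04  1.26731720e+00] [ 6.66535309  1.56733857 -0.50410676] [ 0.27909843 -0.94979998  0.07392136] 0.14448782800539545
pos [ 0.5644 -0.114   0.1814] head 1.536 tilt [ 0.011 -0.004 -1.   ] d(mm) [-1.4 -2.3  1.4]
turn deg 0.3
```

Emit:
{"method": "servo_tool", "body": {"targets": [{"dx":0,"dy":0,"dz":0,"turn":0},{"dx":0,"dy":0,"dz":0,"turn":0},{"dx":0,"dy":0,"dz":0,"turn":0},{"dx":0,"dy":0,"dz":0,"turn":0},{"dx":0,"dy":0,"dz":-30,"turn":0},{"dx":0,"dy":0,"dz":-70,"turn":0},{"dx":0,"dy":0,"dz":-112,"turn":0},{"dx":0,"dy":0,"dz":-112,"turn":0}], "fingers": -1}}

```text
time_s: 9.4
eef_pos: [0.5653, -0.1144, 0.2998]
eef_rot: [0.01, 0.719, 0.695, 0.005]
wrist_force: [0.7, -1.3, 1.1]
opening: 1.003
```

```bash
python3 -c "
from h import *
o=get_obs();print(o['time_s'],o['wrist_force'],o['opening'])
to([.51,-.03,.29],2.12);np.save('c7.npy',calibration('wrist')['cam_to_world'])
im=camera('wrist')[:,:,::-1];cv2.imwrite('pics/w7.png',im)
im=im[170:300,225:395];cv2.imwrite('pics/w7c.png',cv2.resize(im,None,fx=4.5,fy=4.5,interpolation=cv2.INTER_CUBIC))
"
```

```text
9.4 [ 0.72511196 -1.31995627  1.05386063] 1.0030595804339184
pos [ 0.5653 -0.1144  0.2998] head 1.536 tilt [ 0.02  -0.007 -1.   ] d(mm) [ 82.5 -58.4   8.1]
turn deg -33.5
```

View pics/w7c.png

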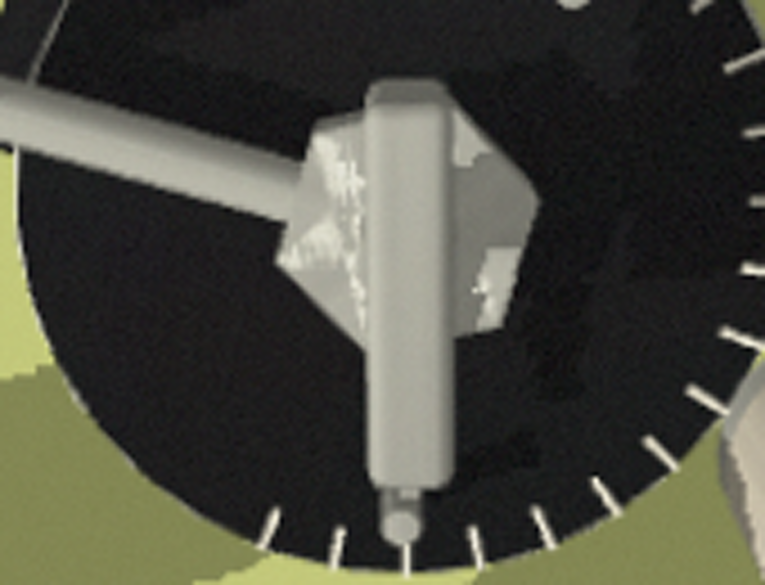

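The pointer now runs onto the tall pin: bar ends at crop (408,100) and (410,485), pin top at (402,527). Quantifying the miss.

```bash
python3 -c "
from h import *
c=calibration('wrist');c['cam_to_world']=np.load('c7.npy')
F=lambda u,v:(225+u/4.5-.4,170+v/4.5-.4)
a=onz('wrist',F(408,100),.212,c);b=onz('wrist',F(410,485),.212,c);m=(a+b)/2
t=onz('wrist',F(402,527),.162,c)
print(a,b,m,t);u=(b-a)[:2]/np.hypot(*(b-a)[:2])
for q in (m[:2],np.array([.562,-.1155])):
  v=t[:2]-q;print('x',u@v,'y',u[0]*v[1]-u[1]*v[0])
"
```

```text
[ 0.56434549 -0.08329649  0.212     ] [ 0.56233303 -0.14589093  0.212     ] [ 0.56333926 -0.11459371  0.212     ] [ 0.56017167 -0.17435392  0.162     ]
x 0.05983113887742767 y -0.0012456071119325636
x 0.05888228209511311 y 6.38345614294275e-05
```

The miss is about 1 mm against a 6 mm tolerance. Going back to the post.

```bash
python3 -c "
from h import *
to([.467,-.0835,.29],2.82)
"
```

```text
pos [ 0.5647 -0.1142  0.2969] head 1.536 tilt [ 0.017 -0.006 -1.   ] d(mm) [ 27.3 -98.8   5. ]
turn deg -73.6
```

Emit:
{"method": "servo_tool", "body": {"targets": [{"dx":0,"dy":-10,"dz":0,"turn":-8},{"dx":4,"dy":-25,"dz":0,"turn":-16},{"dx":9,"dy":-40,"dz":0,"turn":-24},{"dx":13,"dy":-55,"dz":0,"turn":-32},{"dx":18,"dy":-70,"dz":0,"turn":-40},{"dx":24,"dy":-85,"dz":0,"turn":-48},{"dx":27,"dy":-99,"dz":0,"turn":-56},{"dx":27,"dy":-99,"dz":0,"turn":-64}]}}

```text
time_s: 10.25
eef_pos: [0.4644, -0.0829, 0.2939]
eef_rot: [0.008, 0.239, 0.971, -0.001]
wrist_force: [-0.2, -0.6, 0.0]
opening: 1.0
```

Emit:
{"method": "servo_tool", "body": {"targets": [{"dx":0,"dy":0,"dz":0,"turn":-6},{"dx":0,"dy":0,"dz":0,"turn":-9},{"dx":0,"dy":0,"dz":0,"turn":-9}]}}

```text
time_s: 10.55
eef_pos: [0.4636, -0.0827, 0.2926]
eef_rot: [0.006, 0.162, 0.987, -0.001]
wrist_force: [0.0, -1.2, -0.2]
opening: 0.998
```

```bash
python3 -c "
from h import *
o=get_obs();print(o['time_s'],o['joint_positions'])
to([.467,-.0835,.18],2.82)
print(proj('wrist',(.467,-.0835,.215)))
im=camera('wrist')[:,:,::-1];cv2.imwrite('pics/w8.png',im)
"
```

```text
10.55 [-3.47052879e-01  8.65640027e-02 -3.23280942e-02  1.43883936e+00
 -2.45312870e-04 -2.17133899e-02]
pos [ 0.4636 -0.0827  0.2926] head 2.816 tilt [ 0.012 -0.005 -1.   ] d(mm) [ -2.    0.4 112.7]
turn deg -0.2
(np.float64(319.64625723924473), np.float64(244.1027295648273))
```

View pics/w8.png

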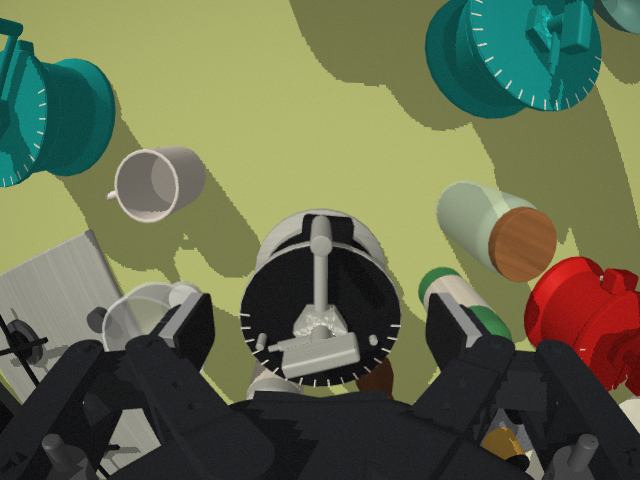

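The post top is at (320,243), exactly where predicted, and the pointer is on the tall pin at (262,342). Descending and gripping.

Emit:
{"method": "servo_tool", "body": {"targets": [{"dx":-2,"dy":0,"dz":30,"turn":0},{"dx":-2,"dy":0,"dz":60,"turn":0},{"dx":-2,"dy":0,"dz":90,"turn":0},{"dx":-2,"dy":0,"dz":112,"turn":0},{"dx":-2,"dy":0,"dz":112,"turn":0},{"dx":-2,"dy":0,"dz":112,"turn":0}]}}

```text
time_s: 11.2
eef_pos: [0.4667, -0.0838, 0.1808]
eef_rot: [0.006, 0.163, 0.987, -0.001]
wrist_force: [0.2, 0.1, 0.8]
opening: 1.001
```

Emit:
{"method": "servo_tool", "body": {"targets": [{"dx":0,"dy":0,"dz":0,"turn":0},{"dx":0,"dy":0,"dz":0,"turn":0},{"dx":0,"dy":0,"dz":0,"turn":0},{"dx":0,"dy":0,"dz":0,"turn":0},{"dx":0,"dy":0,"dz":0,"turn":0},{"dx":0,"dy":0,"dz":0,"turn":0},{"dx":0,"dy":0,"dz":0,"turn":0}], "fingers": 1, "newtons": 30}}

```text
time_s: 11.9
eef_pos: [0.467, -0.0838, 0.1813]
eef_rot: [0.006, 0.163, 0.987, -0.001]
wrist_force: [-0.9, 0.5, 4.3]
opening: 0.167
```

```bash
python3 -c "
from h import *
o=get_obs();print(o['time_s'],o['wrist_force'],o['opening'])
c=np.array([.562,-.1155]);p,M=Rt();r=p[:2]-c;a=np.arctan2(r[1],r[0]);L=np.hypot(*r);print(L,a,p)
h=np.arctan2(M[1,0],M[0,0])
for d in list(np.linspace(.1,.7,7))+[.75,.8]:
    t=np.append(c+L*np.array([np.cos(a-d),np.sin(a-d)]),p[2]);print(round(d,2),a-d,(M.T@(t-p)*1000).round(1),np.degrees(d).round(1))
"
```

```text
11.9 [-0.88164073  0.47424293  4.34371962] 0.16662764586508283
0.10018383584530595 2.8195853786009546 [ 0.4669654  -0.08379469  0.18132422]
0.1 2.7195853786009545 [-0.4 10.   0. ] 5.7
0.2 2.6195853786009544 [-1.9 19.9  0. ] 11.5
0.3 2.5195853786009548 [-4.3 29.6  0. ] 17.2
0.4 2.4195853786009547 [-7.7 39.1  0.1] 22.9
0.5 2.3195853786009546 [-12.   48.1   0.1] 28.6
0.6 2.2195853786009545 [-17.2  56.7   0.2] 34.4
0.7 2.119585378600955 [-23.2  64.7   0.3] 40.1
0.75 2.0695853786009546 [-26.5  68.4   0.3] 43.0
0.8 2.0195853786009543 [-30.   72.    0.4] 45.8
```

Emit:
{"method": "servo_tool", "body": {"targets": [{"dx":0,"dy":8,"dz":0,"turn":5},{"dx":-2,"dy":18,"dz":0,"turn":11},{"dx":-4,"dy":28,"dz":0,"turn":16},{"dx":-7,"dy":37,"dz":0,"turn":22},{"dx":-11,"dy":46,"dz":0,"turn":27},{"dx":-15,"dy":54,"dz":0,"turn":33},{"dx":-20,"dy":61,"dz":0,"turn":37},{"dx":-20,"dy":61,"dz":0,"turn":37}]}}

```text
time_s: 12.7
eef_pos: [0.5058, -0.032, 0.1813]
eef_rot: [0.006, 0.467, 0.884, 0.001]
wrist_force: [0.5, 1.7, 1.1]
opening: 0.16
```

```bash
python3 -c "
from h import *
o=get_obs();print(o['time_s'],o['wrist_force'],o['opening'])
c=np.array([.562,-.1155]);p,M=Rt();r=p[:2]-c;print(np.hypot(*r),np.arctan2(r[1],r[0]),p,np.arctan2(M[1,0],M[0,0]))
"
```

```text
12.7 [0.54550684 1.74566657 1.14367165] 0.1599424328312226
0.10065498171707296 2.163125808921833 [ 0.50580481 -0.03199236  0.18134978] 2.169214465422901
```

About 0.045 rad remains. Pressing gently into the stop.

Emit:
{"method": "servo_tool", "body": {"targets": [{"dx":0,"dy":3,"dz":0,"turn":1},{"dx":0,"dy":5,"dz":0,"turn":3},{"dx":0,"dy":5,"dz":0,"turn":3},{"dx":0,"dy":6,"dz":0,"turn":3},{"dx":0,"dy":6,"dz":0,"turn":3}]}}

```text
time_s: 13.2
eef_pos: [0.5098, -0.0294, 0.1814]
eef_rot: [0.006, 0.49, 0.872, 0.0]
wrist_force: [-3.8, -3.5, 2.3]
opening: 0.165
```

```bash
python3 -c "
from h import *
o=get_obs();p,M=Rt();print(o['time_s'],'F tool',M.T@o['wrist_force'],o['opening'])
c=np.array([.562,-.1155]);r=p[:2]-c;print(np.hypot(*r),np.arctan2(r[1],r[0]),p,np.arctan2(M[1,0],M[0,0]))
"
```

```text
13.2 F tool [-1.00527082 -5.06805858 -2.30839497] 0.1646903121171584
0.10071287505860262 2.115959790548586 [ 0.50977455 -0.02938621  0.18135315] 2.1172839846847635
```

Emit:
{"method": "servo_tool", "body": {"targets": [{"dx":0,"dy":2,"dz":0,"turn":0},{"dx":0,"dy":3,"dz":0,"turn":0},{"dx":0,"dy":3,"dz":0,"turn":0},{"dx":0,"dy":3,"dz":0,"turn":0}]}}

```text
time_s: 13.6
eef_pos: [0.5097, -0.0294, 0.1813]
eef_rot: [0.005, 0.49, 0.872, -0.003]
wrist_force: [-9.5, -6.3, 6.1]
opening: 0.167
```

```bash
python3 -c "
from h import *
o=get_obs();p,M=Rt();print(o['time_s'],'F tool',M.T@o['wrist_force'],o['opening'])
c=np.array([.562,-.1155]);r=p[:2]-c;print(np.hypot(*r),np.arctan2(r[1],r[0]),p,np.arctan2(M[1,0],M[0,0]))
"
```

```text
13.6 F tool [ -0.48942033 -11.37212071  -6.11418777] 0.16704770631374066
0.10074135626801738 2.116452859951586 [ 0.50971731 -0.02938762  0.18128326] 2.117017220971522
```

The force rose to 11 N with no motion, so the nut is on its hard stop. Releasing, rising and checking.

Emit:
{"method": "servo_tool", "body": {"targets": [{"dx":0,"dy":-1,"dz":0,"turn":0},{"dx":0,"dy":-1,"dz":0,"turn":0},{"dx":0,"dy":-1,"dz":0,"turn":0},{"dx":0,"dy":-1,"dz":0,"turn":0},{"dx":0,"dy":-1,"dz":-30,"turn":0},{"dx":0,"dy":-1,"dz":-70,"turn":0},{"dx":0,"dy":-1,"dz":-110,"turn":0},{"dx":0,"dy":-1,"dz":-130,"turn":0}], "fingers": -1}}

```text
time_s: 14.4
eef_pos: [0.5093, -0.0287, 0.3149]
eef_rot: [0.007, 0.49, 0.872, -0.002]
wrist_force: [0.3, 0.2, 0.9]
opening: 0.997
```

```bash
python3 -c "
from h import *
to([.53,-.05,.35],1.55)
"
```

```text
pos [ 0.5093 -0.0287  0.3149] head 2.118 tilt [ 0.01 -0.01 -1.  ] d(mm) [-29.4   6.7 -34.7]
turn deg 32.5
```

Emit:
{"method": "servo_tool", "body": {"targets": [{"dx":-25,"dy":0,"dz":-15,"turn":0},{"dx":-55,"dy":0,"dz":-20,"turn":0},{"dx":-90,"dy":0,"dz":-20,"turn":0},{"dx":-90,"dy":0,"dz":-20,"turn":0},{"dx":-90,"dy":0,"dz":-20,"turn":0}]}}

```text
time_s: 14.9
eef_pos: [0.5561, -0.1057, 0.3353]
eef_rot: [0.006, 0.49, 0.871, -0.002]
wrist_force: [-0.4, 0.3, 0.0]
opening: 0.997
```

```bash
python3 -c "
from h import *
np.save('c9.npy',calibration('wrist')['cam_to_world'])
im=camera('wrist')[:,:,::-1];cv2.imwrite('pics/w9.png',im)
im=im[100:290,215:425];cv2.imwrite('pics/w9c.png',cv2.resize(im,None,fx=3,fy=3,interpolation=cv2.INTER_CUBIC))
"
```

```text
(no output)
```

View pics/w9.png

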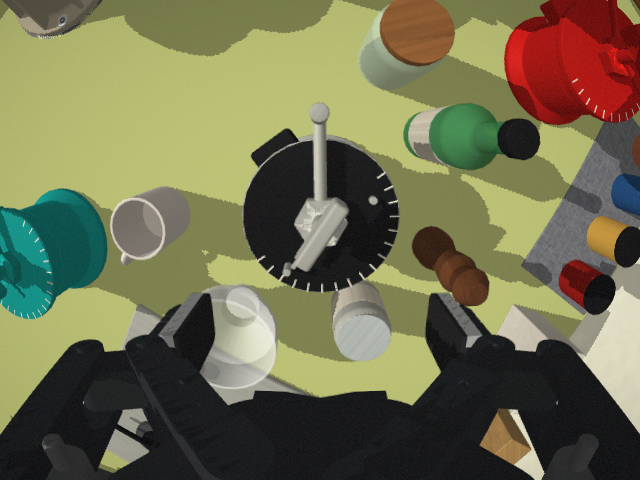

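View pics/w9c.png

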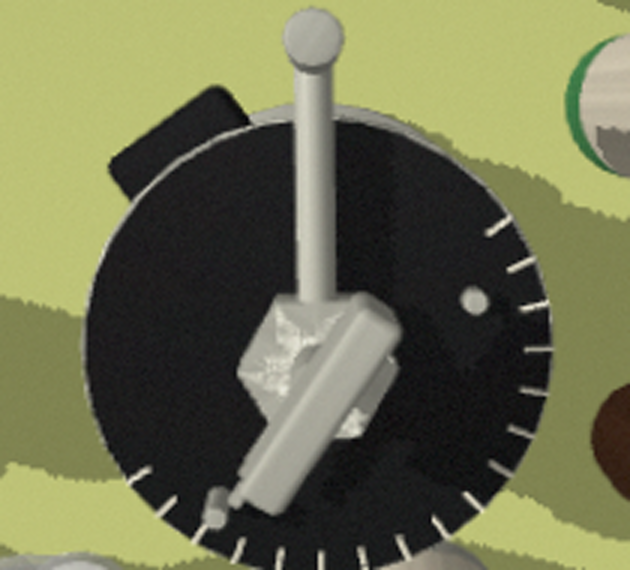

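```bash
python3 -c "
from h import *
c=calibration('wrist');c['cam_to_world']=np.load('c9.npy')
F=lambda u,v:(215+u/3-.33,100+v/3-.33)
t=onz('wrist',F(214,518),.162,c)
for A,B in (((379,323),(263,507)),((373,318),(265,505))):
  a=onz('wrist',F(*A),.212,c);b=onz('wrist',F(*B),.212,c);m=(a+b)/2
  u=(b-a)[:2]/np.hypot(*(b-a)[:2]);print(np.hypot(*(b-a)[:2]),m,t)
  for q in (m[:2],np.array([.562,-.1155])):
    v=t[:2]-q;print('x',u@v,'y',u[0]*v[1]-u[1]*v[0])
p=onz('wrist',F(313,38),.215,c);print('post',p,np.arctan2(p[1]+.1155,p[0]-.562),np.arctan2(p[1]-m[1],p[0]-m[0]))
im=camera('scene')[:,:,::-1];cv2.imwrite('pics/s9.png',im)
"; python3 -c "
import cv2
im=cv2.imread('pics/w9.png')[190:285,270:365];cv2.imwrite('pics/w9d.png',cv2.resize(im,None,fx=6,fy=6,interpolation=cv2.INTER_CUBIC))"
```

```text
0.0601320609066381 [ 0.56369004 -0.11570269  0.212     ] [ 0.55972288 -0.17453302  0.162     ]
x 0.058823276025284574 y -0.004070344159867054
x 0.0590289328121875 y -0.0023806628331644237
0.059695117842173455 [ 0.56274738 -0.11514982  0.212     ] [ 0.55972288 -0.17453302  0.162     ]
x 0.05921937375993099 y -0.005345831099760896
x 0.05889870364887823 y -0.0045853214666557625
post [ 0.51032332 -0.03135031  0.215     ] 2.121522105582054 2.129819187756982
```

View pics/s9.png

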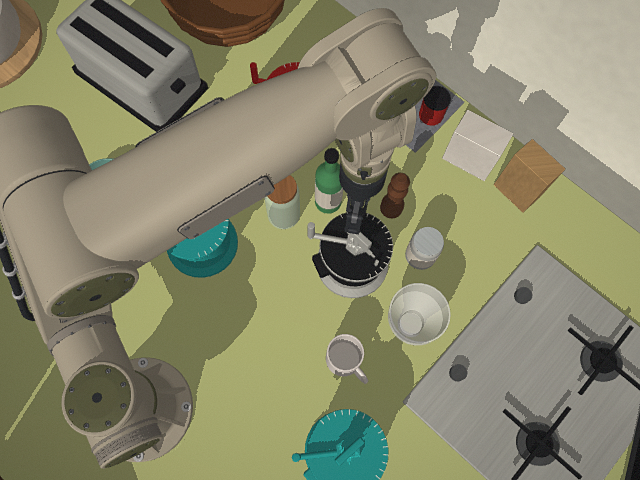

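View pics/w9d.png

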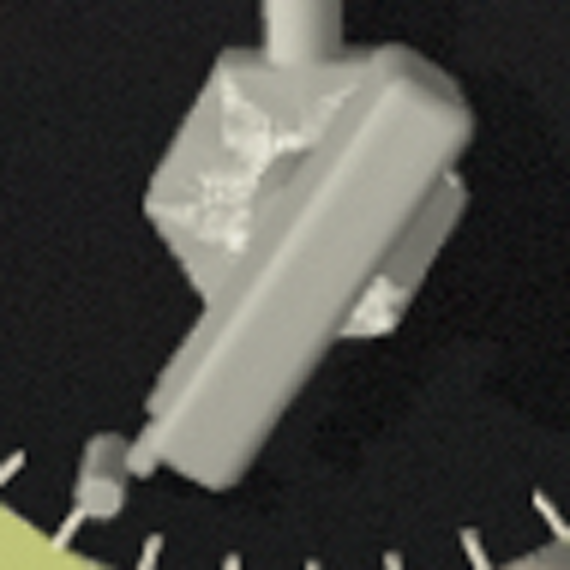

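The lever is back home: the post is at angle 2.12, the same as at the start. This oblique view puts the pointer 2–5 mm off the pin, which disagrees with the earlier 1 mm, so I'll measure again from the aligned view.

```bash
python3 -c "
from h import *
F=lambda u,v:(270+u/6-.42,190+v/6-.42)
c=calibration('wrist');c['cam_to_world']=np.load('c9.npy')
a=onz('wrist',F(434,105),.212,c);b=onz('wrist',F(194,470),.212,c);m=(a+b)/2;t=onz('wrist',F(101,500),.162,c)
u=(b-a)[:2]/np.hypot(*(b-a)[:2]);print(m,t,np.arctan2(u[1],u[0]))
v=t[:2]-m[:2];print('x',u@v,'y',u[0]*v[1]-u[1]*v[0])
to([.5625,-.1145,.30],1.536)"
```

```text
[ 0.56362374 -0.11523076  0.212     ] [ 0.56036346 -0.17484737  0.162     ] -1.5879733388969173
x 0.059663820219414146 y -0.0022358229885859494
pos [ 0.5555 -0.1047  0.3359] head 2.118 tilt [ 0.01  -0.009 -1.   ] d(mm) [-11.6   0.7  36.1]
turn deg 33.3
```

Emit:
{"method": "servo_tool", "body": {"targets": [{"dx":-6,"dy":0,"dz":0,"turn":8},{"dx":-12,"dy":1,"dz":10,"turn":16},{"dx":-12,"dy":1,"dz":20,"turn":24},{"dx":-12,"dy":1,"dz":30,"turn":32},{"dx":-12,"dy":1,"dz":36,"turn":33},{"dx":-12,"dy":1,"dz":36,"turn":33},{"dx":-12,"dy":1,"dz":36,"turn":33}]}}

```text
time_s: 15.7
eef_pos: [0.5628, -0.1142, 0.3006]
eef_rot: [0.007, 0.716, 0.698, 0.0]
wrist_force: [0.4, 0.1, 0.7]
opening: 1.001
```

```bash
python3 -c "
from h import *
to([.5625,-.1145,.30],1.536)
np.save('c10.npy',calibration('wrist')['cam_to_world'])
im=camera('wrist')[:,:,::-1];cv2.imwrite('pics/w10.png',im)
im=im[170:300,240:380];cv2.imwrite('pics/w10c.png',cv2.resize(im,None,fx=4.5,fy=4.5,interpolation=cv2.INTER_CUBIC))
"
```

```text
pos [ 0.5628 -0.1142  0.3006] head 1.545 tilt [ 0.01  -0.009 -1.   ] d(mm) [-0.3 -0.3  0.6]
turn deg 0.5
```

View pics/w10c.png

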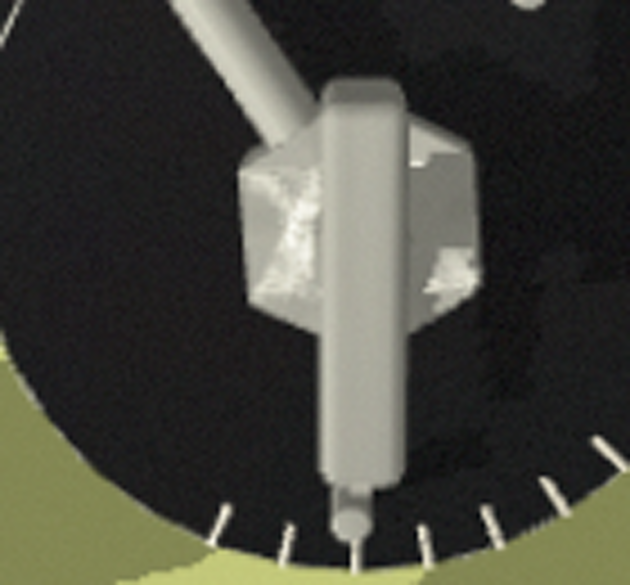

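```bash
python3 -c "
from h import *
c=calibration('wrist');c['cam_to_world']=np.load('c10.npy')
F=lambda u,v:(240+u/4.5-.4,170+v/4.5-.4)
a=onz('wrist',F(365,98),.212,c);b=onz('wrist',F(362,483),.212,c);m=(a+b)/2
t=onz('wrist',F(351,522),.162,c)
u=(b-a)[:2]/np.hypot(*(b-a)[:2]);v=t[:2]-m[:2];print(m,t,np.arctan2(u[1],u[0]),'x',u@v,'y',u[0]*v[1]-u[1]*v[0])
o=get_obs();print(o['time_s'],o['wrist_force'],o['opening'])
"
```

```text
[ 0.5633994  -0.11453305  0.212     ] [ 0.56006436 -0.17384098  0.162     ] -1.6028999470230116 x 0.05938441963834609 y -0.0014296422716480069
15.75 [ 0.41814109  0.49154901 -0.77917257] 0.9977430170884791
```

The aligned view gives -1.4 mm, and the pointer's angle is -1.603 rad, the same as before tightening. The bystanders sit at the same scene pixels as at the start, and the gripper is open and clear. Handing in.

```bash
python3 -c "
from bench import *
print(close_job())"
```

```text
the job is handed in; nothing more can be done
None
```

I set the black grinder to the tall pin, tightened the nut back onto its stop, and handed the job in at about 15.8 s with the gripper open and clear. I gripped the lever post and loosened the nut by about 0.70 rad. I then turned the cross-bar about 84.5° clockwise onto the tall pin and swung the lever back home.

Last checks:
- **Nut:** it is on its hard stop. The force rose to 11 N with no motion, and the post is back at its starting angle of about 2.12 rad.
- **Pointer:** the aligned wrist view puts its line about 1.4 mm from the pin's centre, against a 6 mm limit, with its angle unchanged by the tightening.
- **Disagreement:** my first reading from an oblique view gave 2–5 mm, from bar corners I could not pick out sharply. Re-measuring that same picture gave 2.2 mm.
- **Bystanders:** by eye, they were at the same places in the scene picture as at the start; I did not measure them.

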